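# Clear the teapot warmer at the cake counter

## Task

Lift the teapot off its warmer, keeping it upright, and set it down gently on the cork trivet, its whole base on the cork. Then take the burnt-out fuel can that stood under it and push it through the sprung flap in the top of the waste bin, so that the can lies in the bin and the flap has shut behind it. Leave the mug and the sugar jar where they are.

Things in the scene. Friction and masses are not known exactly. Their poses are not given: they have to be found in the camera images.
- pot_centre (a point): Closed stainless teapot, about 0.6 kg, round body 136 mm across at its widest, flat underside 120 mm across, 102 mm high to the lid. This point is on its axis, 50 mm above its underside. z is up; the spout points along +x (its tip 112 mm from the axis). It starts upright on the warmer's two side plates, its underside 95 mm above the counter.
- pot_handle (a point): Middle of the teapot's black handle bar, which runs straight over the top of the pot, 175 mm above the pot's underside, on its axis. The bar is 104 mm long along x, 18 mm wide along y, 16 mm high; a thin steel post carries each end, and the 47 mm of space under the bar down to the lid's knob is free.
- can_centre (a point): Burnt-out, cold fuel can, closed metal cylinder with a paper band, 58 mm in diameter, 80 mm high, about 0.16 kg. This point is at its centre, 40 mm above its underside. It starts upright in the warmer, between the side plates and directly under the teapot (top of the can 9 mm below the pot's underside).
- warmer: Steel teapot warmer, fixed to the counter: a base plate 150 mm (x) by 116 mm (y), 6 mm thick, with two upright side plates along x, 8 mm thick, with inner faces at y = -42 and +42 mm and top edges 95 mm above the counter. It is open on top and at both x ends, where there is room for fingers before and behind the can. Origin: centre of its underside, on the counter.
- trivet_top (a point): Round cork trivet, fixed, 200 mm in diameter, 12 mm thick. This point is the centre of its top face. It lies between the warmer and the bin.
- bin_mouth (a point): Grey counter-top waste bin, fixed, 140 mm (x) by 200 mm (y), 200 mm high, with a rectangular mouth of 90 mm (x) by 160 mm (y) in its top, filled by an aluminium flap that lies 4 mm below the rim. This point is the centre of the mouth at rim height; z is up. The flap is hinged along the mouth's +x edge and swings down into the bin; its free edge is at the -x side. The inner floor is 192 mm below this point.
- flap (a joint): Angle of the bin's flap: 0 rad shut, grows to 1.5 rad as it swings down into the bin. A weak spring (less than 1 N at its free edge) shuts it. The can slides past it by its own weight once most of its length is in the mouth, else it needs a push on its top.
- mug_rim (a point): Bystander: white mug, 80 mm across, 90 mm high. This point is the centre of its mouth.
- sugar_jar: Bystander: glass sugar jar with a steel cap, 76 mm across, 120 mm high. Origin: centre of its underside.
Mind the look-alikes: they are no part of the job. What is shaped like the part that bears pot_centre but red is not meant. Several things look just like the part that bears trivet_top: the one meant starts nearest to the robot's base.

How it is judged:
By the outcome, as a careful person would: the job done as asked, in the order asked, and still so for the second after the job is handed in, with the robot touching nothing.
It also fails if it takes over 72 s, if anything falls off the work surface, if the arm or the gripper's body presses on something with over 40 N, if the wrist force passes 120 N, or if a joint passes its speed limit or range.

## Robot

A 6-joint arm with a two-finger parallel gripper is mounted at the origin on the work surface. World frame = base frame: x ahead of the robot, y to its left, z up, the work surface at z = 0. Lengths are in mm, angles in rad, forces in N, time in s.
With the tool pointing down it reaches from about 275 to 1000 mm from the base axis. Payload 8.4 kg.
Tool frame: the origin (TCP) lies between the finger pads; the fingertips stand 22 mm ahead of it and the grasp point (between the pads) lies 3 mm ahead of it; z points along the fingers, y is the line along which they close (so a half turn about z gives the same grasp; the last joint's range is limited). The gripper opens to 85 mm and grips with 20 to 120 N. Pads are 22 mm wide; open, the fingers measure 114 mm over their backs; the gripper's body (76 mm by 85 mm) begins 54 mm behind the grasp point. The pads swing forward as they close: fully open they stand 13 mm farther back than shut.
Start: joints at [-1.113, 0.353, 1.633, -0, 1.155, -0.002], TCP at [277.355, -560.092, 253.281] pointing down, gripper open.
Joint ranges: [-2.63, 2.63], [-0.92, 2.1], [0.06, 2.66], [-1.3, 4.44], [0, 2.69], [-3.02, 3.02]. Speed limits (rad/s): [2.22, 2.22, 2.79, 3.14, 3.14, 3.14].

## Interface

Orientations are given as [roll, pitch, yaw] about the fixed x, y, z axes, in that order (R = Rz(yaw) Ry(pitch) Rx(roll)).
In Python, from rig import r, grab_frame gives the robot as it stands.
- The arm moves only by the shell command python3 -m inch 'ROWS' [FORCE]. ROWS is JSON, a list of rows, each a list of 7 numbers: the turn, a rotation vector about the tool's x, y, z as a fraction of full scale, then the shift along the tool's x, y, z as a fraction of full scale, then the closure, from 0 (fully open) to 1 (shut). In form: [[rx, ry, rz, dx, dy, dz, fingers], ...]. A call has 1 to 8 rows; each row shifts and turns the commanded pose from where the row before left it, along the tool's axes as they then stand; what a row does not reach is not made up. Full scale, the value 1, is 2.5 cm for a shift and pi rad for a turn. A row lasts 1/12 s, in which the tool goes at most 41.7 mm and 7.16 degrees, less where a joint would pass 70% of its speed; a pose out of reach is approached as far as the arm can. A call with a number of a shift or a turn outside -1 to 1 is refused whole. A call with a gripper value outside its range is refused whole. The fingers move at their own pace and stop on an object; FORCE is the grip in N (left out, the last holds). Time passes only in rows, so rows that do not move let the fingers close. It gives the time, the measured TCP pose, the force, the opening and the grip force at its end, in the units of the state.
- r.sense(): the state, without advancing time (a new reading comes with each control period).
- grab_frame(name): name is "side" or "top" or "wrist"; returns a dict with "pixels" (384x512x3 uint8, red, green, blue), "z_map" (384x512 float32, mm along the optical axis (not along the pixel's ray), 0 where there is no reading), "vertical_fov" (degrees; the focal length in pixels is half the picture's height over the tangent of half this angle, whatever the lens; pixels are square), "cx", "cy" (the principal point, pixels), "cam_to_world" (4x4, takes a point from camera to world coordinates). Camera axes: x right, y down, z forward; pixel columns grow to the right and rows downward; lengths in mm; the calibration is good to about 2 mm. A picture is of the moment at which its call begins.
- r.sign_off(): hands the job in; it is judged then, once.
The state is a dict: "clock": time; "qpos": joint angles; "qvel": joint speeds; "joint_efforts": joint torques, N m; "eef_pos": TCP position; "tcp_rot": TCP orientation; "contact_force": force on the tool from outside, world axes, zero at the start; "wrist_torque": the same for the moment, N m; "opening": opening from 0.0 (shut) to 1.0 (fully open); "grasp_force": force on a finger pad.
Only numpy, scipy, OpenCV 4.12 (cv2) and the standard library are available. Lean on these libraries where they do the work, as an engineer would, in place of code of your own. Each camera call takes 0.05 s, during which the arm holds its last target. There are 200 camera calls.

## Working session

There is one attempt and no reset: what is moved stays moved. The work goes in short steps, Python scripts to look and compute and a shell command to move; the robot and the scene stay as the last step left them, time stands still between calls to the robot, and variables do not carry over. Pictures are saved under pics/ and viewed, at most 10 in all, crops included, and the job is handed in when it is done.

```bash
ls; mkdir -p pics
cat > h.py <<'E'
import numpy as np,cv2
from rig import r,grab_frame
def cloud(f):
    z=f["z_map"];h,w=z.shape;fl=h/2/np.tan(np.radians(f["vertical_fov"])/2)
    v,u=np.mgrid[:h,:w];P=np.stack([(u-f["cx"])/fl*z,(v-f["cy"])/fl*z,z,np.ones_like(z)],-1)
    W=(P@np.array(f["cam_to_world"]).T)[...,:3];W[z==0]=np.nan
    return W
def save(f,n): cv2.imwrite("pics/"+n,cv2.cvtColor(f["pixels"],cv2.COLOR_RGB2BGR))
E
python3 - <<'E'
from h import *
a=grab_frame("top");b=grab_frame("side")
cv2.imwrite("pics/t.png",cv2.cvtColor(a["pixels"],cv2.COLOR_RGB2BGR));save(b,"s.png")
np.savez("f.npz",t=cloud(a),s=cloud(b),tp=a["pixels"],sp=b["pixels"])
print(r.sense())
E
```

```text
pics
{'clock': 0.1, 'qpos': array([-1.11338326e+00,  3.53572820e-01,  1.63408385e+00,  3.90866844e-06,
        1.15518248e+00, -2.37454850e-03]), 'qvel': array([-0.00035478, -0.00316185, -0.00201157,  0.00114433, -0.0003962 ,
       -0.00077024]), 'joint_efforts': array([-1.22544745e-03, -6.06358480e+01, -3.42820251e+01, -6.13852512e-05,
        4.03786704e-03, -3.70912005e-05]), 'eef_pos': array([ 277.18371993, -559.71810346,  252.63021416]), 'tcp_rot': array([-3.14034617e+00, -6.53380826e-06,  4.59786033e-01]), 'contact_force': array([0.84210222, 0.04284583, 0.47458836]), 'wrist_torque': array([ 0.01879227,  0.04994162, -0.01529308]), 'grasp_force': 0.0, 'opening': 1.0005591361182362}
```

View pics/t.png

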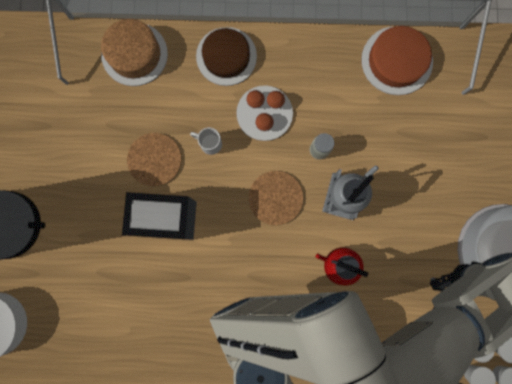

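View pics/s.png

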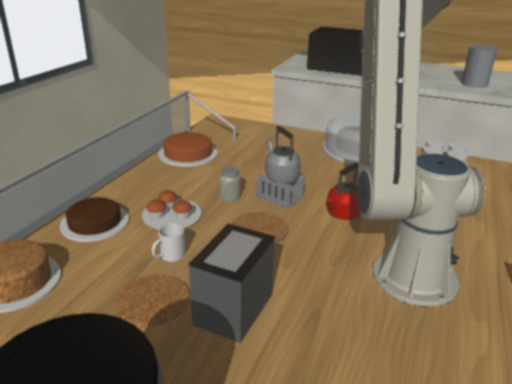

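The top view shows the steel pot on its warmer at about (350,192), the near trivet at (277,198) and the bin at (160,215). The mug is at (208,140), the jar at (322,146) and the red decoy pot at (344,266). The side view agrees.

Run:
```python
from h import *
d=np.load("f.npz");t=d["t"];s=d["s"];tp=d["tp"].astype(int);sp=d["sp"].astype(int)
for uv in [(277,198),(155,158),(160,215),(350,192),(208,140),(322,146)]: print(uv,t[uv[1],uv[0]].round())
def reg(W,c): 
    u0,u1,v0,v1=c; m=np.zeros(W.shape[:2],bool);m[v0:v1,u0:u1]=1;return m
def rect(m,n,W=t):
    p=W[m][:,:2].astype(np.float32); r_=cv2.minAreaRect(p);print(n,m.sum(),np.round(r_[0],1),np.round(r_[1],1),round(r_[2],1),"z",np.nanmedian(W[m][:,2]).round(1),"mean",p.mean(0).round(1))
Z=t[...,2]
m=reg(t,(245,310,165,230))&(Z>6)&(Z<20);rect(m,"trivet");print(cv2.minEnclosingCircle(t[m][:,:2].astype(np.float32)))
m=reg(t,(115,200,185,245))&(Z>185)&(Z<215);rect(m,"bin")
fl=m&(tp.min(-1)>120);rect(fl,"flap")
for lo,hi in [(85,105),(105,180),(205,230),(258,290)]:
    m=reg(t,(315,385,160,222))&(Z>lo)&(Z<hi); 
    if m.sum()>3: rect(m,f"pot {lo}-{hi}")
m=reg(t,(190,222,125,157))&(Z>80)&(Z<100);rect(m,"mug")
m=reg(t,(308,338,130,162))&(Z>105);rect(m,"jar")
Zs=s[...,2]
for lo,hi in [(85,100),(100,195),(258,300)]:
    m=reg(s,(250,310,120,210))&(Zs>lo)&(Zs<hi)
    if m.sum()>3: rect(m,f"side pot {lo}-{hi}",s)
```

```text
(277, 198) [519. -52.  13.]
(155, 158) [657. 401.   9.]
(160, 215) [437. 331. 191.]
(350, 192) [ 525. -277.  201.]
(208, 140) [731. 208.   4.]
(322, 146) [ 691. -198.  120.]
trivet 2274 [524.9 -52.4] [236.4 234.1] 0.6 z 12.0 mean [520.4 -47.4]
((526.0301513671875, -53.29103088378906), 158.00277709960938)
bin 2712 [434.2 345.7] [201.8 140.1] 87.5 z 198.4 mean [434.3 344.6]
flap 1183 [436.4 345.9] [151.1  81.4] 87.6 z 196.5 mean [436.3 345.3]
pot 85-105 65 [ 531.  -291.9] [100.5 146.7] 74.8 z 94.4 mean [ 521.9 -263.2]
pot 105-180 516 [ 527.9 -299.8] [131.6 147.1] 11.4 z 168.5 mean [ 520.2 -276.3]
pot 205-230 12 [ 522.6 -267.1] [63.7 55.9] 20.1 z 207.5 mean [ 516.3 -272.3]
pot 258-290 217 [ 526.8 -292.3] [ 18.4 107.2] 48.7 z 276.9 mean [ 526.5 -291.3]
mug 106 [717.4 197.5] [84.7 77.8] 31.8 z 88.2 mean [716.2 198.5]
jar 293 [ 702.7 -205.3] [62.7 65.4] 89.0 z 119.7 mean [ 702.2 -205.2]
side pot 85-100 138 [ 536.  -290.4] [109.9 150. ] 74.9 z 93.2 mean [ 528.8 -257.6]
side pot 100-195 913 [ 548.6 -284.9] [116.3 170.4] 73.0 z 157.0 mean [ 520.1 -254.6]
side pot 258-300 117 [ 527.5 -289.9] [ 23.8 110.6] 48.3 z 276.8 mean [ 526.  -284.5]
```

```bash
cat >> h.py <<'E'
from scipy.spatial.transform import Rotation as Ro
def go(x,y,z,yaw=None):
    s=r.sense();R=Ro.from_euler("xyz",s["tcp_rot"])
    d=R.inv().apply(np.array([x,y,z])-s["eef_pos"])/25
    print("t",round(s["clock"],2),"pos",s["eef_pos"].round(1),"rot",np.degrees(s["tcp_rot"]).round(1),"shift(tool,fs)",d.round(2))
    if yaw is not None:
        rv=(R.inv()*Ro.from_euler("xyz",[np.pi,0,np.radians(yaw)])).as_rotvec()/np.pi;print("turn fs",rv.round(4))
E
python3 -m inch '[[0,0,0,0,0,-1,0],[0,0,0,0,0,-1,0],[0,0,0,0,0,-1,0],[0,0,0,0,0,-1,0],[0,0,0.035,0,0,-1,0],[0,0,0.035,0,0,0,0],[0,0,0.035,0,0,0,0],[0,0,0.035,0,0,0,0]]'
python3 -m inch '[[0,0,0.035,0,0,0,0],[0,0,0.035,0,0,0,0],[0,0,0.035,0,0,0,0],[0,0,0.035,0,0,0,0],[0,0,0.035,0,0,0,0],[0,0,0.035,0,0,0,0],[0,0,0.025,0,0,0,0],[0,0,0,0,0,0,0]]'
python3 - <<'E'
from h import *
go(526.8,-291.7,360,-41.3)
d=np.load("f.npz");t=d["t"];tp=d["tp"].astype(int)
hsv=cv2.cvtColor(d["tp"],cv2.COLOR_RGB2HSV);m=np.zeros(t.shape[:2],bool);m[163:232,244:312]=1
m&=(t[...,2]>8)&(t[...,2]<17)
# keep largest blob after opening
k=cv2.morphologyEx(m.astype(np.uint8),cv2.MORPH_OPEN,np.ones((7,7)))
n,l,st,c=cv2.connectedComponentsWithStats(k);i=1+st[1:,4].argmax();p=t[l==i][:,:2].astype(np.float32)
print(cv2.minEnclosingCircle(p),p.mean(0),st[i])
E
```

```text
clock: 0.77
eef_pos: [277.3, -560.1, 378.5]
tcp_rot: [3.141, -0.0, 0.015]
contact_force: [-0.1, -0.5, 0.1]
opening: 1.003
grasp_force: 0.0
clock: 1.43
eef_pos: [277.2, -559.9, 377.8]
tcp_rot: [-3.141, 0.001, -0.722]
contact_force: [0.3, -0.5, -0.6]
opening: 0.999
grasp_force: 0.0
t 1.43 pos [ 277.2 -559.9  377.8] rot [-180.     0.   -41.4] shift(tool,fs) [  0.4  -14.65   0.72]
turn fs [-0.0001  0.0003 -0.0003]Traceback (most recent call last):
  File "<stdin>", line 8, in <module>
ValueError: attempt to get argmax of an empty sequence
```

```bash
python3 -m inch '[[0,0,0,0,-0.9,0,0],[0,0,0,0,-0.9,0,0],[0,0,0,0,-0.9,0,0],[0,0,0,0,-0.9,0,0],[0,0,0,0,-0.9,0,0],[0,0,0,0,-0.9,0,0],[0,0,0,0,-0.9,0,0],[0,0,0,0,-0.9,0,0]]'
python3 -m inch '[[0,0,0,0,-0.9,0,0],[0,0,0,0,-0.9,0,0],[0,0,0,0,-0.9,0,0],[0,0,0,0,-0.9,0,0],[0,0,0,0.4,-0.9,0,0],[0,0,0,0,-0.9,0,0],[0,0,0,0,-0.9,0,0],[0,0,0,0,-0.9,0,0]]'
python3 - <<'E'
from h import *
go(526.8,-291.7,360,-41.3)
d=np.load("f.npz");t=d["t"];tp=d["tp"]
lab=cv2.cvtColor(tp,cv2.COLOR_RGB2HSV).astype(int)
print(lab[198,277],lab[198,240],lab[230,277],lab[175,277])
g=cv2.medianBlur(cv2.cvtColor(tp,cv2.COLOR_RGB2GRAY),3)[155:240,235:320]
c=cv2.HoughCircles(g,cv2.HOUGH_GRADIENT,1,20,param1=80,param2=10,minRadius=22,maxRadius=31);print(c)
for u,v,rr in c[0][:2]:
    u+=235;v+=155;u=int(round(u));v=int(round(v));print(t[v,u])
f=grab_frame("wrist");W=cloud(f);save(f,"w1.png")
m=(W[...,2]>262)&(W[...,2]<285)&(abs(W[...,0]-527)<90)&(abs(W[...,1]+291)<90)
print(m.sum(),cv2.minAreaRect(W[m][:,:2].astype(np.float32)))
E
```

```text
clock: 2.1
eef_pos: [396.3, -423.6, 378.1]
tcp_rot: [-3.142, 0.0, -0.715]
contact_force: [0.0, 0.3, -0.6]
opening: 1.0
grasp_force: 0.0
clock: 2.77
eef_pos: [522.4, -294.7, 378.0]
tcp_rot: [3.141, 0.001, -0.715]
contact_force: [0.2, -0.0, -0.6]
opening: 0.998
grasp_force: 0.0
t 2.77 pos [ 522.4 -294.7  378. ] rot [180.   0. -41.] shift(tool,fs) [ 0.06 -0.21  0.72]
turn fs [0.     0.0002 0.0018]
[ 14 128 133] [ 17 115  84] [ 17 114 152] [ 13 130 131]
[[[41.5 42.5 28.2]]]
[519.28931502 -48.70123902   8.3978306 ]
2452 ((530.4560546875, -296.2518005371094), (17.93478012084961, 109.65840148925781), 48.57582473754883)
```

View pics/w1.png

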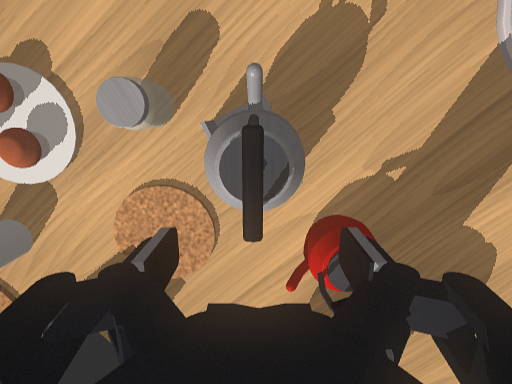

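The wrist view shows the handle bar from (255,120) to (252,240), lined up between the fingers, with the spout pointing up the image. The cork trivet is at (165,228). I'll descend and grip the bar.

```bash
python3 -m inch '[[0,0,0,0.1,-0.2,0.8,0],[0,0,0,0,0,0.8,0],[0,0,0,0,0,0.8,0],[0,0,0,0,0,0.7,0],[0,0,0,0,0,0.6,0],[0,0,0,0,0,0.5,0],[0,0,0,0,0,0,0],[0,0,0,0,0,0,1]]' 50
python3 -m inch '[[0,0,0,0,0,0,1],[0,0,0,0,0,0,1],[0,0,0,0,0,0,1],[0,0,0,0,0,0,1],[0,0,0,0,0,0,1],[0,0,0,0,0,0,1],[0,0,0,0,0,0,1],[0,0,0,0,0,0,1]]' 50
python3 - <<'E'
from h import *
go(526.8,-291.7,272,-41.3)
E
```

```text
clock: 3.48
eef_pos: [526.7, -293.5, 272.9]
tcp_rot: [3.141, 0.001, -0.717]
contact_force: [0.4, -0.2, 0.5]
opening: 0.885
grasp_force: 0.0
clock: 4.15
eef_pos: [527.5, -293.4, 273.9]
tcp_rot: [-3.141, -0.001, -0.718]
contact_force: [2.9, 2.8, 5.8]
opening: 0.202
grasp_force: 50.8
t 4.15 pos [ 527.5 -293.4  273.9] rot [-1.80e+02 -1.00e-01 -4.12e+01] shift(tool,fs) [-0.07 -0.03  0.08]
turn fs [-0.0003 -0.0004  0.0008]
```

```bash
python3 -m inch '[[0,0,0,0,0,-0.2,1],[0,0,0,0,0,-0.4,1],[0,0,0,0,0,-0.5,1],[0,0,0,0,0,-0.5,1],[0,0,0,0,0,-0.4,1],[0,0,0,0,0,-0.3,1],[0,0,0,0,0,-0.1,1],[0,0,0,0,0,0,1]]'
python3 - <<'E'
from h import *
f=grab_frame("wrist");W=cloud(f)
hs=cv2.cvtColor(f["pixels"],cv2.COLOR_RGB2HSV)
m=(W[...,2]>8.5)&(W[...,2]<17)&(abs(W[...,0]-520)<140)&(abs(W[...,1]+49)<140)
k=cv2.morphologyEx(m.astype(np.uint8),cv2.MORPH_OPEN,np.ones((3,3)))
p=W[k>0][:,:2]; print(len(p),p.min(0),p.max(0),p.mean(0))
t=np.load("f.npz");T=t["t"];tp=t["tp"].astype(int)
# cork vs table: local texture/colour: fit circle r=100 by maximising colour contrast
H=cv2.cvtColor(t["tp"],cv2.COLOR_RGB2HSV).astype(float)
for nm,WW,A in (("top",T,H),("wrist",W,hs.astype(float))):
    best=[]
    for cx in range(495,550,3):
        for cy in range(-80,-20,3):
            d=np.hypot(WW[...,0]-cx,WW[...,1]-cy);ok=abs(WW[...,2]-8)<14
            i=ok&(d<97)&(d>75);o=ok&(d>106)&(d<128)
            if i.sum()<100 or o.sum()<100: continue
            best.append(((A[i][:,0]>15.5).mean()-(A[o][:,0]>15.5).mean(),cx,cy))
    print(nm,sorted(best)[:3])
go(520,-49,335)
E
```

```text
clock: 4.82
eef_pos: [527.2, -293.7, 334.3]
tcp_rot: [-3.141, -0.001, -0.718]
contact_force: [0.8, -0.5, -4.9]
opening: 0.2
grasp_force: 49.6
5879 [ 456.74309421 -146.66196082] [621.36065408  48.8800657 ] [548.91235581 -61.97362018]
top [(np.float64(-0.9890989436354929), 522, -47), (np.float64(-0.9830167432572289), 522, -50), (np.float64(-0.9827891257634889), 525, -47)]
wrist [(np.float64(-0.9535620244241255), 522, -53), (np.float64(-0.949932150029854), 522, -56), (np.float64(-0.9477179322514524), 525, -53)]
t 4.87 pos [ 526.9 -293.5  333.5] rot [-180.    -0.   -41.2] shift(tool,fs) [-6.65 -7.18 -0.06]
```

```bash
python3 -m inch '[[0,0,0,-0.14,-0.15,0,1],[0,0,0,-0.28,-0.3,0,1],[0,0,0,-0.41,-0.45,0,1],[0,0,0,-0.55,-0.6,0,1],[0,0,0,-0.55,-0.6,0,1],[0,0,0,-0.55,-0.6,0,1],[0,0,0,-0.55,-0.6,0,1],[0,0,0,-0.55,-0.6,0,1]]'
python3 -m inch '[[0,0,0,-0.55,-0.6,0,1],[0,0,0,-0.55,-0.6,0,1],[0,0,0,-0.55,-0.6,0,1],[0,0,0,-0.55,-0.6,0,1],[0,0,0,-0.41,-0.45,0,1],[0,0,0,-0.28,-0.3,0,1],[0,0,0,-0.14,-0.15,0,1],[0,0,0,0,0,0,1]]'
python3 -m inch '[[0,0,0,0,0,0.3,1],[0,0,0,0,0,0.6,1],[0,0,0,0,0,0.8,1],[0,0,0,0,0,0.8,1],[0,0,0,0,0,0.8,1],[0,0,0,0,0,0.7,1],[0,0,0,0,0,0.5,1],[0,0,0,0,0,0.3,1]]'
python3 - <<'E'
from h import *
go(522,-50,191)
f=grab_frame("side");save(f,"s2.png")
E
```

```text
clock: 5.53
eef_pos: [523.1, -158.7, 333.0]
tcp_rot: [-3.141, 0.001, -0.718]
contact_force: [0.4, 0.2, -4.3]
opening: 0.196
grasp_force: 49.5
clock: 6.2
eef_pos: [520.7, -47.9, 333.2]
tcp_rot: [-3.142, 0.0, -0.717]
contact_force: [-0.7, -0.3, -5.6]
opening: 0.199
grasp_force: 49.5
clock: 6.87
eef_pos: [520.0, -50.1, 211.1]
tcp_rot: [3.14, 0.002, -0.719]
contact_force: [-0.3, 0.4, -4.3]
opening: 0.199
grasp_force: 49.5
t 6.87 pos [520.  -50.1 211.1] rot [ 1.799e+02  1.000e-01 -4.120e+01] shift(tool,fs) [ 0.06 -0.06  0.8 ]
```

View pics/s2.png

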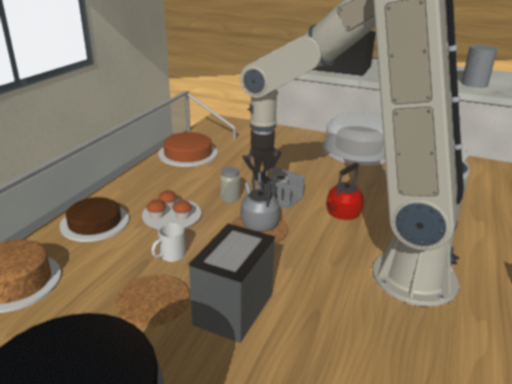

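The side view shows the pot upright at (260,212), just above the cork. I'll lower it slowly.

```bash
python3 -m inch '[[0,0,0,0,0,0.2,1],[0,0,0,0,0,0.2,1],[0,0,0,0,0,0.15,1],[0,0,0,0,0,0.05,1],[0,0,0,0,0,0,1]]'
python3 -m inch '[[0,0,0,0,0,0.04,1],[0,0,0,0,0,0.04,1],[0,0,0,0,0,0,1]]'
python3 -m inch '[[0,0,0,0,0,0.04,1],[0,0,0,0,0,0.04,1],[0,0,0,0,0,0,1]]'
```

```text
clock: 7.33
eef_pos: [521.0, -49.2, 198.3]
tcp_rot: [-3.142, -0.0, -0.718]
contact_force: [0.5, 0.5, -5.0]
opening: 0.199
grasp_force: 49.5
clock: 7.58
eef_pos: [521.1, -49.2, 196.4]
tcp_rot: [-3.141, -0.0, -0.718]
contact_force: [0.2, 0.2, -4.8]
opening: 0.202
grasp_force: 49.5
clock: 7.83
eef_pos: [520.9, -49.2, 194.1]
tcp_rot: [3.141, 0.0, -0.718]
contact_force: [1.0, -0.1, -5.6]
opening: 0.203
grasp_force: 49.5
```

```bash
python3 -m inch '[[0,0,0,0,0,0.04,1],[0,0,0,0,0,0.04,1],[0,0,0,0,0,0,1]]'
python3 -m inch '[[0,0,0,0,0,0.03,1],[0,0,0,0,0,0,1]]'
```

```text
clock: 8.08
eef_pos: [520.9, -49.2, 192.0]
tcp_rot: [3.141, 0.0, -0.718]
contact_force: [0.6, -0.2, -4.6]
opening: 0.201
grasp_force: 49.5
clock: 8.25
eef_pos: [521.0, -49.2, 191.4]
tcp_rot: [3.142, 0.0, -0.718]
contact_force: [-0.2, -0.7, -5.1]
opening: 0.196
grasp_force: 49.5
```

```bash
python3 -m inch '[[0,0,0,0,0,0.03,1],[0,0,0,0,0,0,1]]'
python3 -m inch '[[0,0,0,0,0,0.03,1],[0,0,0,0,0,0,1]]'
```

```text
clock: 8.42
eef_pos: [521.2, -49.2, 191.0]
tcp_rot: [-3.141, -0.0, -0.718]
contact_force: [-0.1, 0.6, -2.5]
opening: 0.203
grasp_force: 49.9
clock: 8.58
eef_pos: [521.5, -49.0, 190.9]
tcp_rot: [-3.141, -0.001, -0.718]
contact_force: [-0.5, 2.1, 3.7]
opening: 0.201
grasp_force: 50.9
```

```bash
python3 -m inch '[[0,0,0,0,0,0,0.6],[0,0,0,0,0,0,0.3],[0,0,0,0,0,0,0],[0,0,0,0,0,0,0],[0,0,0,0,0,0,0],[0,0,0,0,0,0,0],[0,0,0,0,0,0,0],[0,0,0,0,0,0,0]]'
python3 -m inch '[[0,0,0,0,0,-0.3,0],[0,0,0,0,0,-0.6,0],[0,0,0,0,0,-0.8,0],[0,0,0,0,0,-0.8,0],[0,0,0,0,0,-0.8,0],[0,0,0,0,0,-0.8,0],[0,0,0,0,0,-0.8,0],[0,0,0,0,0,-0.1,0]]'
python3 -m inch '[[0,0,-0.036,0,0,0,0],[0,0,-0.036,0,0,0,0],[0,0,-0.036,0,0,0,0],[0,0,-0.036,0,0,0,0],[0,0,-0.036,0,0,0,0],[0,0,-0.036,0,0,0,0],[0,0,-0.036,0,0,0,0],[0,0,-0.036,0,0,0,0]]'
python3 -m inch '[[0,0,-0.036,0,0,0,0],[0,0,-0.036,0,0,0,0],[0,0,-0.036,0,0,0,0],[0,0,-0.036,0,0,0,0],[0,0,-0.036,0,0,0,0],[0,0,-0.036,0,0,0,0],[0,0,-0.036,0,0,0,0],[0,0,-0.036,0,0,0,0]]'
python3 -m inch '[[0,0,-0.034,0,0,0,0],[0,0,-0.034,0,0,0,0],[0,0,0,0,0,0,0]]'
python3 - <<'E'
from h import *
go(528,-291,315,74.8)
E
```

```text
clock: 9.25
eef_pos: [521.0, -49.2, 190.0]
tcp_rot: [3.142, 0.0, -0.718]
contact_force: [1.1, -0.4, -1.2]
opening: 1.0
grasp_force: 0.0
clock: 9.92
eef_pos: [522.6, -49.4, 319.2]
tcp_rot: [-3.138, -0.005, -0.718]
contact_force: [1.3, 0.2, -0.3]
opening: 1.002
grasp_force: 0.0
clock: 10.58
eef_pos: [520.7, -49.2, 314.6]
tcp_rot: [-3.141, 0.001, 0.192]
contact_force: [-0.4, -0.3, -0.1]
opening: 1.001
grasp_force: 0.0
clock: 11.25
eef_pos: [520.7, -49.2, 314.6]
tcp_rot: [-3.141, 0.0, 1.097]
contact_force: [0.1, 0.4, 0.6]
opening: 1.002
grasp_force: 0.0
clock: 11.5
eef_pos: [520.8, -49.2, 314.6]
tcp_rot: [-3.141, 0.0, 1.31]
contact_force: [0.8, 0.4, 0.8]
opening: 1.002
grasp_force: 0.0
t 11.5 pos [520.8 -49.2 314.6] rot [-180.    0.   75.] shift(tool,fs) [-9.27  2.78 -0.02]
turn fs [-0.0002  0.      0.0013]
```

```bash
python3 -m inch '[[0,0,0,-0.46,0.14,0,0],[0,0,0,-0.93,0.28,0,0],[0,0,0,-0.93,0.28,0,0],[0,0,0,-0.93,0.28,0,0],[0,0,0,-0.93,0.28,0,0],[0,0,0,-0.93,0.28,0,0],[0,0,0,-0.93,0.28,0,0],[0,0,0,-0.93,0.28,0,0]]'
python3 -m inch '[[0,0,0,-0.93,0.28,0,0],[0,0,0,-0.93,0.28,0,0],[0,0,0,-0.46,0.14,0,0],[0,0,0,0,0,0,0]]'
python3 - <<'E'
from h import *
f=grab_frame("wrist");W=cloud(f);save(f,"w2.png")
near=(abs(W[...,0]-528)<110)&(abs(W[...,1]+291)<110)
m=near&(W[...,2]>89)&(W[...,2]<105)
print("plates",m.sum(),cv2.minAreaRect(W[m][:,:2].astype(np.float32)))
m=near&(W[...,2]>78)&(W[...,2]<89)&(np.hypot(W[...,0]-528,W[...,1]+291)<50)
print("can",m.sum(),cv2.minEnclosingCircle(W[m][:,:2].astype(np.float32)),W[m].mean(0))
t=grab_frame("top");T=cloud(t)
m=(T[...,2]>180)&(T[...,2]<200)&(np.hypot(T[...,0]-521,T[...,1]+49)<90);print("handle",m.sum(),cv2.minAreaRect(T[m][:,:2].astype(np.float32)),T[m].mean(0))
b=t["pixels"][180:250,110:205];cv2.imwrite("pics/bin.png",cv2.cvtColor(cv2.resize(b,None,fx=7,fy=7,interpolation=cv2.INTER_CUBIC),cv2.COLOR_RGB2BGR))
print(T[196:240:4,160,[0,2]].round(1).tolist())
go(528,-291,315,74.8)
E
```

```text
clock: 12.17
eef_pos: [525.4, -233.1, 314.9]
tcp_rot: [-3.141, 0.0, 1.301]
contact_force: [-0.5, -0.5, 0.3]
opening: 1.003
grasp_force: 0.0
clock: 12.5
eef_pos: [527.1, -294.3, 314.6]
tcp_rot: [-3.141, 0.001, 1.3]
contact_force: [0.5, 0.9, -0.6]
opening: 1.0
grasp_force: 0.0
plates 1613 ((534.0963745117188, -295.6129150390625), (100.21595001220703, 149.60723876953125), 75.34158325195312)
can 1537 ((527.9442749023438, -291.1606750488281), 49.80319595336914) [ 532.7953024  -294.43089655   86.84978683]
handle 177 ((520.6043701171875, -48.56000900268555), (18.220670700073242, 107.42744445800781), 48.95309066772461) [520.38225411 -48.71667216 193.70300402]
[[497.4, 200.1], [484.5, 200.4], [471.7, 199.5], [459.3, 194.3], [446.3, 197.8], [433.5, 197.0], [420.8, 196.7], [408.0, 197.9], [395.3, 198.5], [382.6, 202.2], [370.0, 199.9]]
t 12.6 pos [ 527.2 -291.7  314.7] rot [-180.    -0.    74.6] shift(tool,fs) [ 0.04  0.02 -0.01]
turn fs [-0.0002 -0.0002 -0.001 ]
```

View pics/w2.png

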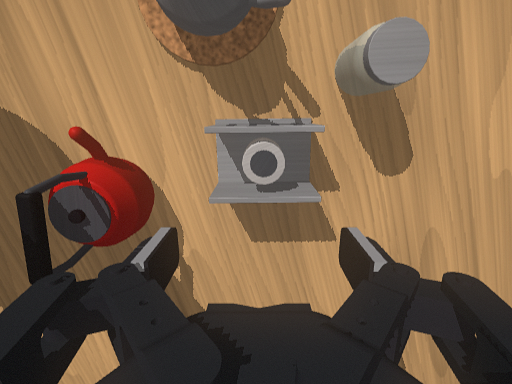

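View pics/bin.png

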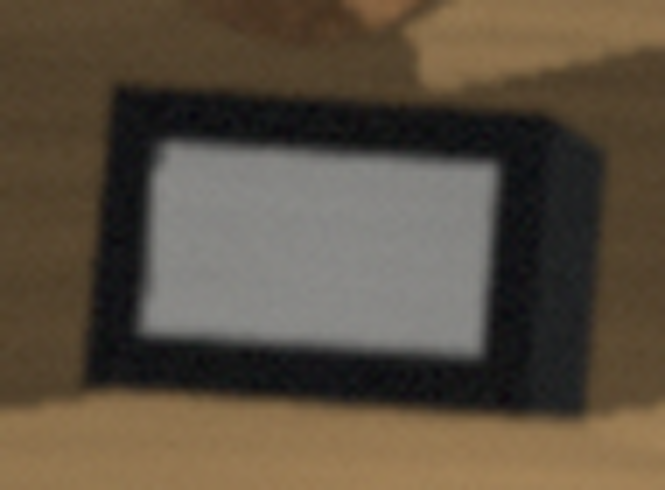

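The wrist view shows the can's rim at (263,163), midway between the warmer plates, with free room at both open ends. The flap crop shows a plain panel, so I can't tell which side the hinge is on. I'll measure the can's centre more closely.

Run:
```python
from h import *
f=grab_frame("wrist");W=cloud(f)
g=cv2.cvtColor(f["pixels"],cv2.COLOR_RGB2GRAY)
m=np.zeros(g.shape,bool);m[135:190,235:292]=1
m&=(W[...,2]>81)&(W[...,2]<91)&(g>150)
k=cv2.morphologyEx(m.astype(np.uint8),cv2.MORPH_OPEN,np.ones((2,2)))
p=W[k>0];c,rad=cv2.minEnclosingCircle(p[:,:2].astype(np.float32));print(len(p),c,rad,p[:,2].mean())
go(c[0],c[1],73,74.6)
```

```text
761 (535.5928955078125, -303.53326416015625) 37.186275482177734 nan
t 12.65 pos [ 527.3 -291.1  314.8] rot [-180.    -0.    74.7] shift(tool,fs) [-0.4   0.46  9.67]
turn fs [-0.0002 -0.0002  0.0005]
```

Run:
```python
from h import *
f=grab_frame("wrist")
g=cv2.cvtColor(f["pixels"],cv2.COLOR_RGB2GRAY)
b=np.zeros_like(g);b[135:190,235:292]=(g[135:190,235:292]>165)
n,l,st,ce=cv2.connectedComponentsWithStats(b);i=1+st[1:,4].argmax()
cn=max(cv2.findContours((l==i).astype(np.uint8),0,2)[0],key=cv2.contourArea);e=cv2.fitEllipse(cn);print(e)
M=np.array(f["cam_to_world"]);fl=g.shape[0]/2/np.tan(np.radians(f["vertical_fov"])/2)
d=M[:3,:3]@np.array([(e[0][0]-f["cx"])/fl,(e[0][1]-f["cy"])/fl,1]);c=M[:3,3]+d*(86-M[2,3])/d[2]
print(c,"diam",e[1][0]/fl*(86-M[2,3])/d[2])
go(c[0],c[1],73,74.6)
```

```text
((260.7635192871094, 160.91795349121094), (28.88599967956543, 35.62385559082031), 55.434478759765625)
[ 531.43334341 -286.18194816   86.        ] diam 38.03936244430073
t 12.7 pos [ 527.4 -290.8  314.9] rot [-180.    -0.    74.7] shift(tool,fs) [0.22 0.11 9.68]
turn fs [-0.0002 -0.0002  0.0008]
```

```bash
python3 -m inch '[[0,0,0,0,0.25,0.4,0],[0,0,0,0,0,0.8,0],[0,0,0,0,0,0.9,0],[0,0,0,0,0,0.9,0],[0,0,0,0,0,0.9,0],[0,0,0,0,0,0.9,0],[0,0,0,0,0,0.9,0],[0,0,0,0,0,0.9,0]]'
python3 -m inch '[[0,0,0,0,0,0.8,0],[0,0,0,0,0,0.7,0],[0,0,0,0,0,0.6,0],[0,0,0,0,0,0.5,0],[0,0,0,0,0,0.4,0],[0,0,0,0,0,0,0]]'
python3 -m inch '[[0,0,0,0,0,0,0.15],[0,0,0,0,0,0,0.25],[0,0,0,0,0,0,0.35],[0,0,0,0,0,0,0.5],[0,0,0,0,0,0,1],[0,0,0,0,0,0,1],[0,0,0,0,0,0,1],[0,0,0,0,0,0,1]]' 40
python3 - <<'E'
from h import *
go(534,-291,75,74.6)
E
```

```text
clock: 13.37
eef_pos: [533.8, -292.3, 148.4]
tcp_rot: [-3.142, -0.0, 1.306]
contact_force: [0.7, 0.0, -0.7]
opening: 1.001
grasp_force: 0.0
clock: 13.87
eef_pos: [532.7, -292.3, 72.8]
tcp_rot: [-3.139, -0.001, 1.305]
contact_force: [-0.7, 0.4, 0.0]
opening: 1.0
grasp_force: 0.0
clock: 14.53
eef_pos: [534.1, -293.7, 76.2]
tcp_rot: [3.14, 0.0, 1.305]
contact_force: [-1.2, 1.2, 7.2]
opening: 0.666
grasp_force: 43.2
t 14.53 pos [ 534.1 -293.7   76.2] rot [179.9   0.   74.8] shift(tool,fs) [ 0.1  -0.03  0.05]
turn fs [0.0005 0.0001 0.0009]
```

```bash
python3 -m inch '[[0,0,0,0,0,-0.3,1],[0,0,0,0,0,-0.6,1],[0,0,0,0,0,-0.8,1],[0,0,0,0,0,-0.9,1],[0,0,0,0,0,-0.9,1],[0,0,0,0,0,-0.9,1],[0,0,-0.03,0,0,-0.9,1],[0,0,-0.03,0,0,-0.9,1]]'
python3 -m inch '[[0,0,-0.036,0,0,-0.9,1],[0,0,-0.036,0,0,-0.9,1],[0,0,-0.036,0,0,-0.9,1],[0,0,-0.036,0,0,-0.6,1],[0,0,-0.036,0,0,-0.3,1],[0,0,-0.036,0,0,0,1],[0,0,-0.036,0,0,0,1],[0,0,-0.036,0,0,0,1]]'
python3 -m inch '[[0,0,-0.036,0,0,0,1],[0,0,-0.036,0,0,0,1],[0,0,-0.036,0,0,0,1],[0,0,-0.036,0,0,0,1],[0,0,-0.036,0,0,0,1],[0,0,-0.036,0,0,0,1],[0,0,-0.007,0,0,0,1],[0,0,0,0,0,0,1]]'
python3 - <<'E'
from h import *
go(435,345.5,320,177.5)
E
```

```text
clock: 15.2
eef_pos: [533.2, -293.3, 231.6]
tcp_rot: [-3.142, 0.0, 1.497]
contact_force: [0.3, -0.4, -1.6]
opening: 0.666
grasp_force: 43.0
clock: 15.87
eef_pos: [533.2, -293.3, 320.7]
tcp_rot: [3.142, 0.0, 2.404]
contact_force: [0.0, -1.3, -1.8]
opening: 0.666
grasp_force: 42.9
clock: 16.53
eef_pos: [533.3, -293.3, 320.3]
tcp_rot: [3.142, -0.0, 3.097]
contact_force: [-0.5, -0.4, -1.9]
opening: 0.667
grasp_force: 42.9
t 16.53 pos [ 533.3 -293.3  320.3] rot [180.   -0.  177.5] shift(tool,fs) [5.060e+00 2.535e+01 1.000e-02]
turn fs [ 0.     -0.     -0.0003]
```

```bash
python3 -m inch '[[0,0,0,0.1,0.45,0,1],[0,0,0,0.2,0.95,0,1],[0,0,0,0.2,0.95,0,1],[0,0,0,0.2,0.95,0,1],[0,0,0,0.2,0.95,0,1],[0,0,0,0.2,0.95,0,1],[0,0,0,0.2,0.95,0,1],[0,0,0,0.2,0.95,0,1]]'
python3 -m inch '[[0,0,0,0.2,0.95,0,1],[0,0,0,0.2,0.95,0,1],[0,0,0,0.2,0.95,0,1],[0,0,0,0.2,0.95,0,1],[0,0,0,0.2,0.95,0,1],[0,0,0,0.2,0.95,0,1],[0,0,0,0.2,0.95,0,1],[0,0,0,0.2,0.95,0,1]]'
python3 -m inch '[[0,0,0,0.2,0.95,0,1],[0,0,0,0.2,0.95,0,1],[0,0,0,0.2,0.95,0,1],[0,0,0,0.1,0.7,0,1],[0,0,0,0.1,0.3,0,1],[0,0,0,0,0,0,1]]'
python3 - <<'E'
from h import *
f=grab_frame("wrist");W=cloud(f);save(f,"w3.png")
m=(W[...,2]>185)&(W[...,2]<215)&(abs(W[...,0]-435)<120)&(abs(W[...,1]-345)<140)
print("bin",m.sum(),cv2.minAreaRect(W[m][:,:2].astype(np.float32)))
fl=m&(f["pixels"].min(-1)>110);print("flap",fl.sum(),cv2.minAreaRect(W[fl][:,:2].astype(np.float32)))
go(435,345.5,320,177.5)
E
```

```text
clock: 17.2
eef_pos: [502.9, -112.7, 320.1]
tcp_rot: [3.141, -0.0, 3.096]
contact_force: [0.2, 0.4, -1.3]
opening: 0.668
grasp_force: 43.1
clock: 17.87
eef_pos: [470.9, 78.7, 320.2]
tcp_rot: [3.141, 0.0, 3.096]
contact_force: [0.0, 0.9, -1.5]
opening: 0.668
grasp_force: 43.1
clock: 18.37
eef_pos: [455.1, 175.5, 320.1]
tcp_rot: [3.141, -0.0, 3.099]
contact_force: [0.3, -0.5, -1.4]
opening: 0.667
grasp_force: 43.2
bin 27598 ((436.163818359375, 331.53350830078125), (178.6038818359375, 140.8705596923828), 87.61212158203125)
flap 14396 ((437.4845275878906, 341.1423034667969), (154.14450073242188, 85.74017333984375), 87.5348892211914)
t 18.42 pos [455.4 174.5 320. ] rot [-180.    -0.   177.6] shift(tool,fs) [ 1.11  6.8  -0.  ]
turn fs [-0.0001 -0.      0.0003]
```

View pics/w3.png

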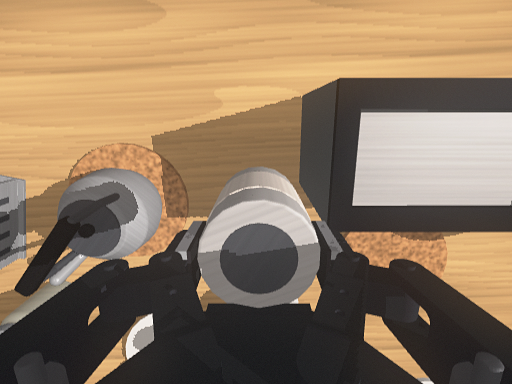

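The wrist view shows the can held between the fingers at (260,255). The bin mouth is at (430,160) with its flap shut, and the pot sits on the cork at (110,215).

```bash
python3 -m inch '[[0,0,0,0.1,0.5,0,1],[0,0,0,0.2,0.9,0,1],[0,0,0,0.2,0.9,0,1],[0,0,0,0.2,0.9,0,1],[0,0,0,0.2,0.9,0,1],[0,0,0,0.2,0.9,0,1],[0,0,0,0.1,0.9,0,1],[0,0,0,0,0.6,0,1]]'
python3 -m inch '[[0,0,0,0,0.3,0.3,1],[0,0,0,0,0,0.4,1],[0,0,0,0,0,0.4,1],[0,0,0,0,0,0.4,1],[0,0,0,0,0,0.2,1],[0,0,0,0,0,0,1]]'
python3 - <<'E'
from h import *
go(433,345.5,270,177.5)
E
```

```text
clock: 19.08
eef_pos: [433.0, 338.4, 320.1]
tcp_rot: [3.142, -0.0, 3.098]
contact_force: [-0.1, -0.3, -1.5]
opening: 0.66
grasp_force: 43.3
clock: 19.58
eef_pos: [432.7, 343.9, 275.6]
tcp_rot: [-3.139, -0.002, 3.098]
contact_force: [-0.5, -0.3, -2.0]
opening: 0.665
grasp_force: 43.3
t 19.58 pos [432.7 343.9 275.6] rot [-1.799e+02 -1.000e-01  1.775e+02] shift(tool,fs) [-0.01  0.07  0.22]
turn fs [-0.0007 -0.0007 -0.    ]
```

```bash
python3 -m inch '[[0,0,0,0,0,0.2,1],[0,0,0,0,0,0.3,1],[0,0,0,0,0,0.3,1],[0,0,0,0,0,0.2,1],[0,0,0,0,0,0,1]]'
python3 - <<'E'
from h import *
go(433,345.5,195)
f=grab_frame("side");save(f,"s3.png");W=cloud(f)
E
```

```text
clock: 20.0
eef_pos: [432.8, 344.9, 251.2]
tcp_rot: [-3.14, -0.001, 3.099]
contact_force: [-0.3, -0.5, -1.2]
opening: 0.668
grasp_force: 43.3
t 20.0 pos [432.8 344.9 251.2] rot [-1.799e+02 -1.000e-01  1.775e+02] shift(tool,fs) [-0.01  0.03  2.25]
```

```bash
python3 -c "
import cv2;a=cv2.imread('pics/s3.png')[170:350,150:330];cv2.imwrite('pics/s3c.png',cv2.resize(a,None,fx=3.3,fy=3.3))"
```

```text
(no output)
```

View pics/s3c.png

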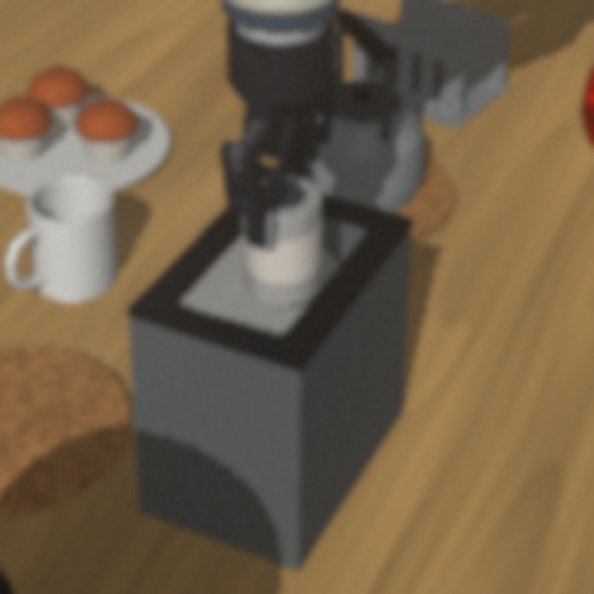

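The crop shows the can at (285,245) partway into the mouth, upright, with clearance to the rim all round. I'll keep going down.

```bash
python3 -m inch '[[0,0,0,0,0,0.3,1],[0,0,0,0,0,0.3,1],[0,0,0,0,0,0.3,1],[0,0,0,0,0,0,1]]'
python3 -m inch '[[0,0,0,0,0,0.3,1],[0,0,0,0,0,0.3,1],[0,0,0,0,0,0.3,1],[0,0,0,0,0,0,1]]'
python3 -m inch '[[0,0,0,0,0,0.3,1],[0,0,0,0,0,0.3,1],[0,0,0,0,0,0.2,1],[0,0,0,0,0,0,1]]'
```

```text
clock: 20.38
eef_pos: [432.4, 344.7, 228.1]
tcp_rot: [-3.14, -0.002, 3.099]
contact_force: [-1.3, -0.6, -1.7]
opening: 0.666
grasp_force: 43.3
clock: 20.72
eef_pos: [432.5, 344.7, 205.6]
tcp_rot: [-3.14, -0.002, 3.099]
contact_force: [-1.2, 0.0, -1.6]
opening: 0.667
grasp_force: 43.3
clock: 21.05
eef_pos: [432.7, 344.8, 186.1]
tcp_rot: [-3.14, -0.002, 3.099]
contact_force: [-1.5, 0.7, -1.5]
opening: 0.663
grasp_force: 43.3
```

```bash
python3 -m inch '[[0,0,0,0,0,0,0.2],[0,0,0,0,0,0,0.1],[0,0,0,0,0,0,0],[0,0,0,0,0,0,0],[0,0,0,0,0,0,0],[0,0,0,0,0,0,0],[0,0,0,0,0,0,0]]'
python3 -m inch '[[0,0,0,0,0,-0.2,0],[0,0,0,0,0,-0.4,0],[0,0,0,0,0,-0.6,0],[0,0,0,0,0,-0.6,0],[0,0,0,0,0,-0.6,0],[0,0,0,0,0,-0.8,0],[0,0,0,0,0,-0.8,0],[0,0,0,0,0,-0.8,0]]'
python3 -m inch '[[0,0,0,0,-0.4,-0.3,0],[0,0,0,0,-0.8,0,0],[0,0,0,0,-0.8,0,0],[0,0,0,0,-0.8,0,0],[0,0,0,0,-0.8,0,0],[0,0,0,0,-0.8,0,0],[0,0,0,0,-0.4,0,0],[0,0,0,0,0,0,0]]'
python3 - <<'E'
from h import *
f=grab_frame("wrist");W=cloud(f)
fl=(np.hypot(0,W[...,2]-196)<15)&(abs(W[...,0]-436)<36)&(abs(W[...,1]-345)<70)
i=(abs(W[...,0]-436)<36)&(abs(W[...,1]-345)<70);print(i.sum(),fl.sum(),np.nanpercentile(W[...,2][i],[2,50,98]))
t=grab_frame("top");s=grab_frame("side")
cv2.imwrite("pics/end.png",cv2.cvtColor(np.hstack([t["pixels"][90:300,100:400],s["pixels"][120:330,150:450]]),cv2.COLOR_RGB2BGR))
T=cloud(t)
for n,c,lo,hi in (("mug",(717,198),80,100),("jar",(702,-205),105,130),("handle",(521,-49),180,200)):
    m=(np.hypot(T[...,0]-c[0],T[...,1]-c[1])<80)&(T[...,2]>lo)&(T[...,2]<hi)
    print(n,m.sum(),cv2.minAreaRect(T[m][:,:2].astype(np.float32)) if m.sum() else 0)
E
```

```text
clock: 21.63
eef_pos: [433.4, 345.4, 187.8]
tcp_rot: [3.141, 0.0, 3.099]
contact_force: [0.0, -0.5, 0.7]
opening: 1.003
grasp_force: 0.2
clock: 22.3
eef_pos: [433.3, 345.2, 309.5]
tcp_rot: [3.141, 0.001, 3.099]
contact_force: [0.5, -0.1, -0.3]
opening: 0.997
grasp_force: 0.0
clock: 22.97
eef_pos: [427.8, 223.4, 315.1]
tcp_rot: [-3.141, -0.0, 3.097]
contact_force: [-0.4, 0.3, 0.3]
opening: 1.0
grasp_force: 0.0
20054 11218 [195.44758081 197.57912398 384.63565716]
mug 107 ((714.3873901367188, 195.6712188720703), (78.66989135742188, 77.28742218017578), 26.97422218322754)
jar 295 ((702.39990234375, -205.46070861816406), (63.62515640258789, 63.1252326965332), 4.742145538330078)
handle 178 ((519.7933349609375, -48.06985855102539), (18.180959701538086, 109.87431335449219), 49.406394958496094)
```

View pics/end.png

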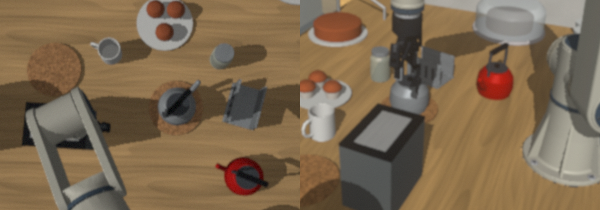

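The final view shows the flap shut at (385,130) with the can gone. The pot stands centred on the cork at (177,105), the warmer is empty, and the mug and jar haven't moved.

```bash
python3 -c "
from rig import r
print(r.sign_off())"
```

```text
the job is handed in; nothing more can be done
None
```

Job handed in at about 23 s: the teapot stands upright and centred on the near cork trivet, the fuel can went through the bin flap, which reads shut, and the mug and jar are where they were; I did not look inside the bin to see how the can lies.

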